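# Close the draw latch of a block-holding jig

## Robot

A 6-joint arm with a two-finger parallel gripper is mounted at the origin on a cart in front of the work surface, level with it; the furniture and walls round the work are solid. World frame = base frame: x ahead of the robot, y to its left, z up, the work surface at z = 0. Lengths are in m, angles in rad, forces in N, time in s.
With the tool pointing down it reaches from about 0.275 to 0.75 m from the base axis. Payload 10.2 kg.
Tool frame: the origin (TCP) lies midway between the tips of the shut fingers; the grasp point (between the pads) lies 19 mm behind it (env.hold_point_z is the distance from the TCP to the grasp point, in m); z points along the fingers, y is the line along which they close (so a half turn about z gives the same grasp; the last joint's range is limited). The gripper opens to 85 mm and grips with 20 to 120 N. Pads are 22 mm wide; open, the fingers measure 114 mm over their backs; the gripper's body (76 mm by 85 mm) begins 54 mm behind the grasp point. The pads swing forward as they close: fully open they stand 13 mm farther back than shut.
Start: joints at [0.893, 0.313, 1.498, -0, 1.331, -0.223], TCP at [0.231, 0.472, 0.231] pointing down, gripper open.
Joint ranges: [-2.94, 2.94], [-0.97, 2.17], [0.19, 2.56], [-1.23, 4.37], [0.02, 3.11], [-2.88, 2.88]. Speed limits (rad/s): [2.39, 2.39, 3.01, 3.14, 3.14, 3.14].

## Interface

Orientations are given as a unit quaternion [x, y, z, w].
In Python, from bench import env, kinematics, monitor, eyes, job gives the robot as it stands. The module is installed in compiled form; this text tells all that it offers. Calls block until the motion is done:
- env.reach(position, orientation): joint-space move of the TCP to a pose.
- env.movel(position, velocity=0.15, frame=None, guard=None): straight line of the TCP; frame=None keeps the orientation; velocity is the mean speed in m/s. With guard (N) it stops when the force on the tool has changed by that much, and returns True; else False.
- env.set_joints(angles): joint-space move.
- env.release() and env.close_gripper(effort=None): open the fingers fully, or close them until they stop; effort is the grip in N (None keeps the last).
- env.hold(seconds).
- kinematics.ik(position, orientation): joint angles nearest the present ones, or None.
- monitor.sense(): the state.
- eyes.grab_frame(name): name is "side" or "top" or "wrist"; returns a dict with "frame" (480x640x3 uint8, red, green, blue), "mtx" (3x3 intrinsics, pixels), "view" (4x4, takes a point from world to camera coordinates). Camera axes: x right, y down, z forward; pixel columns grow to the right and rows downward; lengths in m; the calibration is good to about 2 mm. A picture is of the moment at which its call begins. There is no depth.
A pose or a line that the arm cannot do raises env.MotionError and nothing moves.
- job.hand_in(): hands the job in; it is judged then, once.
The state is a dict: "clock": time; "joints": joint angles; "qvel": joint speeds; "joint_efforts": joint torques, N m; "position": TCP position; "ee_rot": TCP orientation; "contact_force": force on the tool from outside, world axes, zero at the start; "ft_torque": the same for the moment, N m; "finger_gap": opening from 0.0 (shut) to 1.0 (fully open); "gripper_force": force on a finger pad.
Only numpy, scipy, OpenCV 4.12 (cv2) and the standard library are available. Lean on these libraries where they do the work, as an engineer would, in place of code of your own. Each camera call takes 0.05 s, during which the arm holds its last target. There are 200 camera calls.

## Task

Clamp the wooden block in the bench jig with its draw latch: lift the wire loop over the keeper on the sliding jaw, draw the jaw up snug against the block, then press the lever down over centre until it lies flat and stays down with the block held tight against the fence. Feel your way and do not force the loop or the lever, and leave the tools lying around the jig where they are.

Things in the scene. Friction and masses are not known exactly. Their poses are not given: they have to be found in the camera images.
- jig: Clamping jig screwed to the bench: plywood board 260 x 156 x 18 mm; origin at the centre of its underside, x along it from latch to jaw, y across, z up (jig frame; all x, y, z in these notes are in it, mm). Fence: wooden block x -70..-26, y +-42, top z 62; its steel latch bracket (y +-14, x -52..-28, up to z 94) carries lever and loop. Both rivets are stiff: lever and loop stay where left.
- bar_home (a point): Fixed point, x 36, z 62: where the loop's crossbar sits on the keeper when the jaw is snug on the block. Keeper, 24 mm wide in y, on the jaw: post (rear side x 33.5) with a lip on top, x 28.5..42, z 66..69.5, overhanging to the rear; then a slot x 42..51 (bottom z 40) for the crossbar; then a wooden finger block x 51..69, same width, top z 69.5. To all these x add the jaw's opening.
- rail_end (a point): Fixed point, x 124, z 36: far end of the two rails (x 28..124, y +-36..46, top z 36). Between them the jaw slides along x with 4 N of friction and stays where left. Its opening (0 = snug on the block) is 5 to 32 mm at the start and is NOT measured: see or feel it. Its face (y +-33) is up to z 43; beside the keeper its top is at z 38: fingers outside the loop pass it.
- loop_bar (a point): Centre of the loop's crossbar: 5 mm steel wire along y, bent into the legs at y +-20 (45 mm wide outside), 101.7 mm from the crank pin. Starts well above the keeper, x 44 to 78. Pinch both legs from outside near it; it turns between the fingers, lever and loop follow. Lower it into the slot to z 60, then pull to -x: it goes under the lip, then drags the jaw to the block. Over 35 N is jamming it.
- lever_pivot (a point): Fixed point, x -40, z 86: axis (along y) of the lever. The crank pin that carries the loop is on the lever 28 mm from this axis, 0.17 rad ahead of the handle (towards the keeper). In front of the keeper, between it and the fence, the crossbar can also go down: that is wrong, it holds nothing there.
- lever_grip (a point): Dark rubber grip on the end of the lever's handle, 22 mm wide, 7 mm thick, turned up at the end; origin in its middle 48 mm from the pivot, 3.5 mm under its upper face. Flat it lies at x -88, z 85. When the loop has drawn the jaw snug, the lever stands about 0.7 to 1.1 rad short of flat, its handle on the side away from the keeper, to be pressed down from above.
- latch_lever (a joint): Lever angle, rad: 0 upright, grows as the handle swings away from the keeper and down, 1.57 flat on its stop; negative: leaning to the keeper. With the loop hooked the handle's end resists with up to about 12 N, dead point near 1.45, then it snaps down by itself; on the stop it is firm, and more than 35 N on the handle is forcing it.
- loop_wire (a joint): Stretch of the two springs in the loop's legs, m: 0 when slack, over 0.002 when the latch is closed on the block; 20 N per mm.
- block_center (a point): Centre of the wooden block to hold: 45 mm along x, 75 mm along y, 38 mm high, 45 to 90 g, loose on the board between fence and jaw, under 3 mm from the fence and up to 0.03 rad askew; its axes are the jig's when square. Snug on the fence its centre is at x -3.5, z 37. The jaw pushes it home.
- fence_face (a point): Fixed point, x -26, z 40: middle of the fence's cork face, which looks to +x; the block is clamped against it.
- pencil: Carpenter pencil, 168 mm long, lying on the jig's board along its edge at y -62; bystander.
- chisel: Chisel, 221 mm long, lying on the bench along the jig's other long side, at y 105 to 120; bystander.
- block_plane: Steel block plane 52 x 165 x 70 mm on the bench to the right of the jig; bystander.
- tape_measure: Tape measure 38 x 97 x 66 mm on the bench to the left of the jig; bystander.

How it is judged:
On the way:
1. the crossbar is down behind the keeper's lip while the lever is still up (z of loop_bar in the frame of jig below 0.0645 m and x of loop_bar in the frame of jig above 0.03 m and value of joint latch_lever below 1.3 rad), for 0.1 s.
At the end, for the whole second after the job is handed in: Lever flat (latch_lever above 1.50 rad), loop on the keeper with its springs stretched over 2 mm, block flat on the board (4 mm), square (3 degrees) and tight on the fence (centre within 3 mm of x = -3.5 mm in the jig's frame, y within 15 mm of the middle) (value of joint latch_lever above 1.5 rad and value of joint loop_wire above 0.002 m and x of block_center in the frame of jig between -0.0065 and -0.0005 m and y of block_center in the frame of jig between -0.015 and 0.015 m and z of block_center in the frame of jig between 0.033 and 0.041 m and angle between the x axis of block_center and the x axis of jig, either way round below 0.0524 rad); the robot touches nothing.
It fails at once if the loop is jammed on the keeper or jaw with more than 35 N while the lever is still up (below 0.3 rad) (value of joint latch_lever below 0.3 rad and contact force between loop_wire and jaw above 35 N).
It fails at once if the lever is forced (more than 35 N from the fingers) (contact force between the fingers and latch_lever_c0 above 35 N or contact force between the fingers and latch_lever_c1 above 35 N).
It fails at once if a bystander (pencil, chisel, block plane, tape measure) is pushed more than 30 mm (distance of any of pencil, chisel, block_plane, tape_measure from where it was at the start of the episode above 0.03 m).
It also fails if it takes over 58 s, if anything falls off the work surface, if the arm or the gripper's body presses on something with over 40 N, if the wrist force passes 120 N, or if a joint passes its speed limit or range.

## Working session

There is one attempt and no reset: what is moved stays moved. The work goes in short steps, each a Python script; the robot and the scene stay as the last script left them, time stands still between calls to the robot, and variables do not carry over. Pictures are saved under pics/ and viewed, at most 10 in all, crops included, and the job is handed in when it is done.

```bash
mkdir -p pics; python3 - <<'E'
from bench import env, monitor, eyes
import cv2, numpy as np, pickle
D={}
for n in ("top","side"):
    f=eyes.grab_frame(n); D[n]=f; cv2.imwrite(f"pics/{n}0.png",f["frame"][:,:,::-1]); print(n,np.round(f["mtx"],1).tolist(),np.round(f["view"],3).tolist())
pickle.dump(D,open("d0.pkl","wb"))
print(monitor.sense())
E
```

```text
top [[449.6, 0.0, 319.0], [0.0, 449.6, 232.1], [0.0, 0.0, 1.0]] [[-0.013, -1.0, 0.022, -0.009], [-0.998, 0.012, -0.069, 0.568], [0.069, -0.023, -0.997, 0.903], [0.0, 0.0, 0.0, 1.0]]
side [[487.0, 0.0, 315.0], [0.0, 487.0, 236.2], [0.0, 0.0, 1.0]] [[-0.979, -0.204, -0.008, 0.538], [-0.131, 0.659, -0.741, 0.134], [0.157, -0.724, -0.672, 1.034], [0.0, 0.0, 0.0, 1.0]]
{'clock': 0.1, 'joints': array([ 8.92589999e-01,  3.13394574e-01,  1.49836611e+00, -1.21815470e-05,
        1.33099985e+00, -2.23378884e-01]), 'qvel': array([-1.47570469e-03, -7.54461659e-04, -1.03333441e-03, -2.76295418e-03,
        2.16562730e-04,  9.70725940e-05]), 'joint_efforts': array([ 3.36532932e-03, -4.12903154e+01, -2.60142159e+01, -1.40454067e-04,
        3.08481409e-03, -1.66127813e-05]), 'position': array([0.2304906 , 0.47143947, 0.23079015]), 'ee_rot': array([ 2.25457141e-01,  9.74252912e-01, -5.28183890e-04, -2.49086233e-04]), 'contact_force': array([ 0.31834863,  0.07946957, -0.68983792]), 'ft_torque': array([-0.01325198, -0.00078714,  0.00907288]), 'gripper_force': 0.0, 'finger_gap': 1.002083129772713}
```

View pics/top0.png

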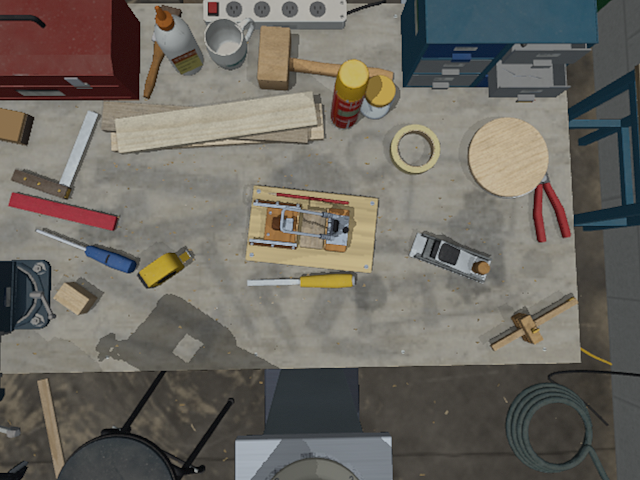

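View pics/side0.png

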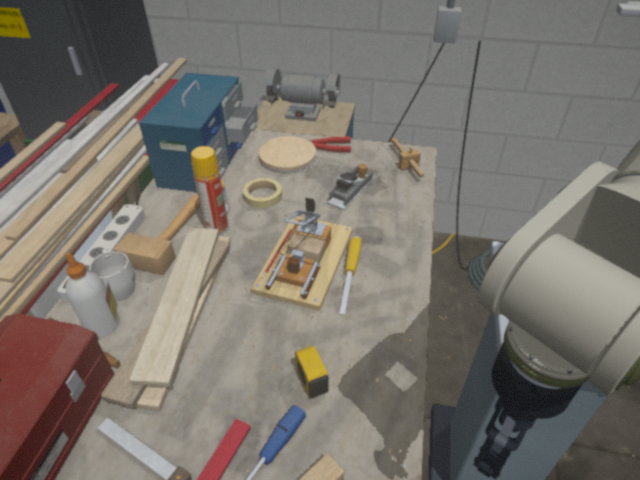

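The top view shows the jig board with corners near (252,186), (379,196), (374,272) and (247,262). The latch is on the right at about (340,230) and the jaw and rails on the left, so jig x points to world +y. The side view shows the lever standing up at (308,205) and the jaw end at (293,265).

```bash
cat > h.py <<'E'
import numpy as np, cv2, pickle
from scipy.spatial.transform import Rotation as R
def ray(f,uv):
    V=f["view"]; c=-V[:3,:3].T@V[:3,3]
    d=V[:3,:3].T@np.linalg.inv(f["mtx"])@np.array([uv[0],uv[1],1.]); return c,d/np.linalg.norm(d)
def onz(f,uv,z):
    c,d=ray(f,uv); return c+d*(z-c[2])/d[2]
def proj(f,p):
    q=f["view"][:3,:3]@np.asarray(p)+f["view"][:3,3]; q=f["mtx"]@q; return q[:2]/q[2]
def board(f,roi):
    x0,y0,x1,y1=roi
    hsv=cv2.cvtColor(f["frame"],cv2.COLOR_RGB2HSV)
    m=cv2.inRange(hsv,(10,60,60),(28,255,255)); k=np.zeros_like(m); k[y0:y1,x0:x1]=m[y0:y1,x0:x1]
    k=cv2.morphologyEx(k,cv2.MORPH_CLOSE,np.ones((5,5)));k=cv2.morphologyEx(k,cv2.MORPH_OPEN,np.ones((7,7)))
    c=max(cv2.findContours(k,0,2)[0],key=cv2.contourArea)
    return c
E
python3 - <<'E'
from h import *
D=pickle.load(open("d0.pkl","rb")); f=D["top"]
c=board(f,(235,175,395,272))
P=np.array([onz(f,p,0.018)[:2] for p in c[:,0]],np.float32)*1000
r=cv2.minAreaRect(P); print(r, cv2.boxPoints(r).round(1).tolist())
b=np.array(cv2.boxPoints(r)); print([proj(f,[*(q/1000),.018]).round(1).tolist() for q in b])
im=f["frame"][170:290,230:400,::-1]; im=cv2.resize(im,None,fx=4.6,fy=4.6,interpolation=cv2.INTER_CUBIC); cv2.imwrite("pics/c1.png",im)
from bench import kinematics
E
```

```text
((576.232666015625, -1.921722412109375), (259.85650634765625, 157.87835693359375), 83.36140441894531) [[482.79998779296875, -121.9000015258789], [639.5999755859375, -140.10000610351562], [669.7000122070312, 118.0], [512.7999877929688, 136.3000030517578]]
[[371.2, 273.0], [378.3, 197.0], [253.5, 183.8], [244.7, 259.9]]
```

View pics/c1.png

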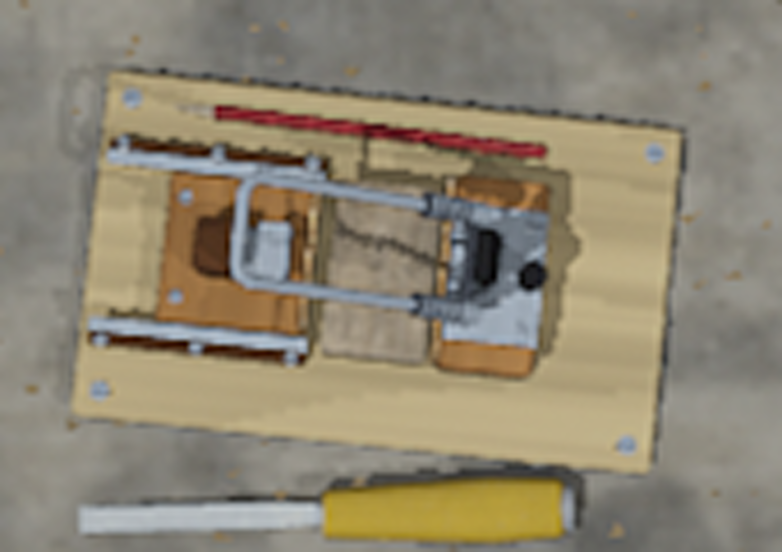

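The crop shows the loop crossbar at about crop (242,228), full image (282.6,219.6). It sits over the slot side of the keeper (pale lip at crop (273,250), brown finger block at (212,245)). The black lever grip is at crop (487,257). Jig pose: centre (0.576,-0.002), yaw 83.4°. Next I'll hover there and measure with the wrist camera.

```bash
cat >> h.py <<'E'
J0=np.array([.5762,-.0019,0.]); YAW=np.deg2rad(83.36)
JR=R.from_euler('z',YAW).as_matrix()
def W(x,y,z): return J0+JR@np.array([x,y,z])/1000
def JF(p): return JR.T@(np.asarray(p)-J0)*1000
def quat(s=1):
    z=np.array([0,0,-1.]); y=s*JR[:,1]; x=np.cross(y,z); return R.from_matrix(np.c_[x,y,z]).as_quat()
E
python3 - <<'E'
from h import *
from bench import env,eyes,monitor,kinematics
f=eyes.grab_frame("wrist"); s=monitor.sense()
T=R.from_quat(s["ee_rot"]).as_matrix(); V=f["view"]; c=-V[:3,:3].T@V[:3,3]
print("cam in tool",T.T@(c-s["position"]),"\naxes",(T.T@V[:3,:3].T).round(2).tolist(),f["mtx"].round(0).tolist())
for k in(1,-1): print(k,kinematics.ik(W(55,0,270),quat(k)))
q=[k for k in (1,-1) if kinematics.ik(W(55,0,270),quat(k)) is not None]
k=min(q,key=lambda k:abs(kinematics.ik(W(55,0,270),quat(k))[5])); print(k)
env.reach(W(55,0,270),quat(k)); D=[]
D.append(eyes.grab_frame("wrist"))
env.movel(W(15,0,270)); D.append(eyes.grab_frame("wrist")); pickle.dump(D,open("d1.pkl","wb"))
cv2.imwrite("pics/w.png",np.hstack([cv2.resize(d["frame"][:,:,::-1],(400,300),interpolation=cv2.INTER_AREA) for d in D]))
for i,d in enumerate(D): print([proj(d,W(*p)).round(0).tolist() for p in((124,36,36),(124,-36,36),(36,0,62),(-40,0,86))])
print(monitor.sense()["clock"],monitor.sense()["contact_force"])
E
```

```text
cam in tool [ 8.37687094e-02  1.89517944e-06 -1.42457593e-01] 
axes [[-0.0, -0.95, -0.33], [1.0, -0.0, -0.0], [0.0, -0.33, 0.95]] [[341.0, 0.0, 327.0], [0.0, 341.0, 235.0], [0.0, 0.0, 1.0]]
1 None
-1 [-1.09886985e-01  4.25359248e-01  1.23854969e+00 -4.44089210e-16
  1.47768372e+00  6.00287694e-03]
-1
[[293.0, 134.0], [361.0, 134.0], [327.0, 220.0], [326.0, 295.0]]
[[291.0, 92.0], [361.0, 92.0], [326.0, 183.0], [326.0, 260.0]]
2.6417 [-0.58128956  1.41767099  0.20551325]
```

View pics/w.png

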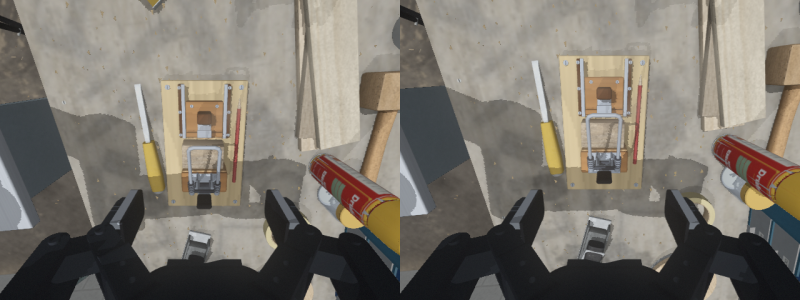

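Both wrist views show the loop's crossbar as a bright horizontal wire, at about (328,238) and (328,188) in full-resolution pixels. The keeper and its brown finger block are at (328,190) and (328,150). I'll refine these with crops.

```bash
python3 - <<'E'
from h import *
D=pickle.load(open("d1.pkl","rb"))
c=[]
for d,(u,v) in zip(D,((260,150),(260,100))):
    c.append(cv2.resize(d["frame"][v:v+190,u:u+130,::-1],None,fx=3,fy=3,interpolation=cv2.INTER_CUBIC))
    print([proj(d,W(*p)).round(1).tolist() for p in((124,46,36),(124,-46,36),(28,46,36),(-70,42,62),(-70,-42,62),(-26,42,62))])
cv2.imwrite("pics/w2.png",np.hstack(c))
E
```

```text
[[283.1, 133.5], [370.1, 133.6], [286.5, 220.6], [290.6, 307.2], [362.3, 307.3], [289.3, 273.0]]
[[281.0, 92.1], [371.3, 92.0], [284.9, 185.6], [289.3, 275.8], [363.5, 275.8], [287.8, 239.3]]
```

View pics/w2.png

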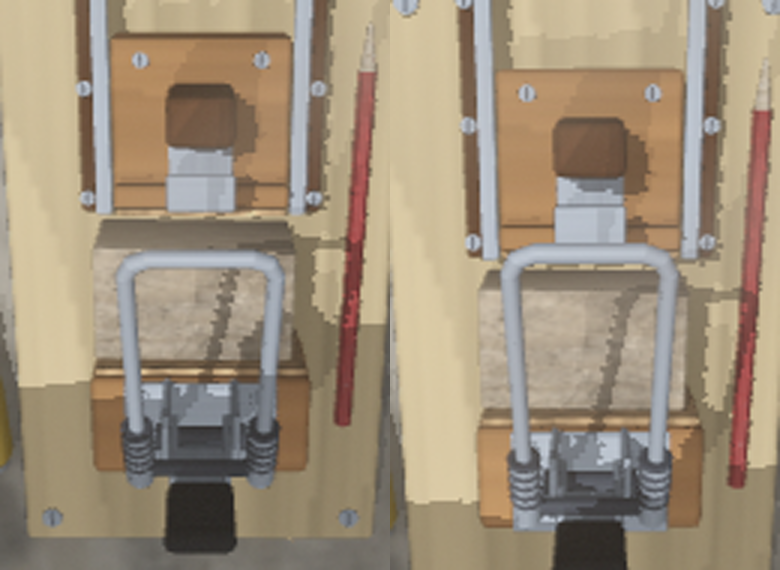

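```bash
python3 - <<'E'
from h import *
D=pickle.load(open("d1.pkl","rb")); T=pickle.load(open("d0.pkl","rb"))["top"]
A=[];b=[]
for d,uv in((D[0],(326.7,237)),(D[1],(326,185.3)),(T,(282.6,219.6))):
    c,r=ray(d,uv); M=np.eye(3)-np.outer(r,r); A.append(M); b.append(M@c)
for sel in ((0,1),(0,1,2),(0,2)): print("bar",JF(np.linalg.solve(sum(A[i] for i in sel),sum(b[i] for i in sel))).round(1))
for d,(u0,v0),rows in((D[0],(260,150),((200,211),(200,176),(200,86))),(D[1],(260,100),((198,242),(198,206),(198,119)))):
    print("lip28.5,42,finger69:",[JF(onz(d,(u0+a/3,v0+v/3),.0695)).round(1).tolist() for a,v in rows])
E
```

```text
bar [ 51.9  -0.  161.1]
bar [ 52.    0.5 161. ]
bar [ 52.1   0.7 161.1]
lip28.5,42,finger69: [[38.3, -0.1, 69.5], [50.9, -0.1, 69.5], [81.9, -0.1, 69.5]]
lip28.5,42,finger69: [[39.3, 0.3, 69.5], [51.3, 0.2, 69.5], [79.1, 0.2, 69.5]]
```

```bash
python3 - <<'E'
from h import *
from bench import env,eyes,monitor
env.movel(W(49.5,.3,230)); print(env.movel(W(49.5,.3,145),velocity=.08,guard=8))
env.close_gripper(40); s=monitor.sense(); print(s["finger_gap"],s["gripper_force"],s["contact_force"],JF(s["position"]),s["clock"])
f=eyes.grab_frame("wrist"); cv2.imwrite("pics/w3.png",f["frame"][:,:,::-1])
# move to above slot
for x,z in((52,135),(54,115),(54,96)):
    g=env.movel(W(x,.3,z-16),velocity=.06,guard=15); s=monitor.sense(); print(g,JF(s["position"]).round(1),(JR.T@s["contact_force"]).round(1))
    if g: break
d=eyes.grab_frame("wrist"); pickle.dump(d,open("d2.pkl","wb"))
a=cv2.resize(f["frame"],(400,300),interpolation=cv2.INTER_AREA);b=cv2.resize(d["frame"][140:440,200:470],(400,444),interpolation=cv2.INTER_CUBIC)
o=np.zeros((444,800,3),np.uint8);o[:300,:400]=a;o[:,400:]=b;cv2.imwrite("pics/w4.png",o[:,:,::-1])
print([proj(d,W(*p)).round(1).tolist() for p in((56.5,0,96),(61,0,69.5),(52,0,69.5))])
E
```

```text
False
0.4961823126257903 40.344844311475754 [-0.5158255   1.05314965  0.99789446] [ 49.66978674   0.2544496  145.1657156 ] 4.8333
False [ 51.7   0.5 118.9] [0.3 2.7 0.9]
False [53.8  0.4 98.7] [-0.   0.1  0.5]
False [54.1  0.6 79.5] [-0.4  2.4 -0.1]
[[327.0, 319.8], [327.0, 282.0], [327.0, 298.1]]
```

View pics/w4.png

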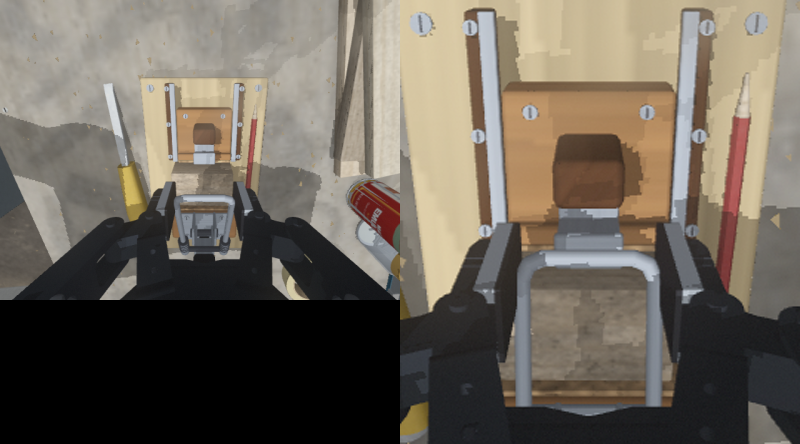

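The right half shows the loop held symmetrically, with the crossbar at crop (590,259), full image (328,314.8). The lip's front edge is at crop row 250 and the finger block's front face at rows 187-208.

```bash
python3 - <<'E'
from h import *
d=pickle.load(open("d2.pkl","rb")); row=lambda v:140+v/1.4815
for z in(90,92,94,96): print(z,JF(onz(d,(328.2,row(259)),z/1000)).round(1))
for n,v in(("fin69",134),("fin51",190),("lip42?",232),("lip28.5",250)): print(n,JF(onz(d,(328,row(v)),.0695)).round(1))
print(JF(onz(d,(328,row(221)),.043)), JF(onz(d,(328,row(83)),.038)))
E
```

```text
90 [55.2 -0.5 90. ]
92 [56.4 -0.5 92. ]
94 [57.7 -0.5 94. ]
96 [58.9 -0.5 96. ]
fin69 [87.9 -0.5 69.5]
fin51 [68.5 -0.5 69.5]
lip42? [52.8 -0.5 69.5]
lip28.5 [45.9 -0.5 69.5]
[42.95679876 -0.56076676 43.        ] [97.46127117 -0.55992946 38.        ]
```

```bash
python3 - <<'E'
from h import *
d=pickle.load(open("d2.pkl","rb")); D=pickle.load(open("d1.pkl","rb"))
for f,v in((D[0],150+150/3),(D[1],100+178/3),(d,140+208/1.4815)): print("fin51",JF(onz(f,(327,v),.0695)).round(1))
# row profiles for finger/post/lip edges
for f,c in((D[0],(327,190,225)),(D[1],(326,148,185)),(d,(328,265,318))):
    u,a,b=c; g=cv2.cvtColor(f["frame"],cv2.COLOR_RGB2GRAY)[a:b,u-4:u+5].mean(1)
    e=np.diff(g); print([(a+i,int(e[i]),JF(onz(f,(u,a+i+.5),.0695))[0].round(1)) for i in np.where(abs(e)>9)[0]])
E
```

```text
fin51 [60.  -0.5 69.5]
fin51 [60.4 -0.8 69.5]
fin51 [61.9  0.  69.5]
[(np.int64(199), 37, np.float64(60.5)), (np.int64(200), 34, np.float64(59.5)), (np.int64(207), -23, np.float64(52.1)), (np.int64(208), 33, np.float64(51.0)), (np.int64(219), -24, np.float64(39.2)), (np.int64(220), 19, np.float64(38.1)), (np.int64(221), -23, np.float64(37.0)), (np.int64(222), -36, np.float64(35.9)), (np.int64(223), -14, np.float64(34.8))]
[(np.int64(158), 9, np.float64(61.2)), (np.int64(159), 33, np.float64(60.2)), (np.int64(162), 12, np.float64(57.3)), (np.int64(163), 38, np.float64(56.4)), (np.int64(167), -38, np.float64(52.4)), (np.int64(168), 42, np.float64(51.4)), (np.int64(169), 11, np.float64(50.5)), (np.int64(180), -36, np.float64(39.5)), (np.int64(181), 25, np.float64(38.5)), (np.int64(182), 15, np.float64(37.4))]
[(np.int64(280), 110, np.float64(61.8)), (np.int64(281), -12, np.float64(61.3)), (np.int64(284), -26, np.float64(59.6)), (np.int64(286), -34, np.float64(58.5)), (np.int64(287), -16, np.float64(58.0)), (np.int64(298), 17, np.float64(51.8)), (np.int64(299), 17, np.float64(51.2)), (np.int64(307), -16, np.float64(46.6)), (np.int64(308), -12, np.float64(46.0)), (np.int64(309), 25, np.float64(45.4)), (np.int64(310), 16, np.float64(44.8)), (np.int64(311), 15, np.float64(44.2)), (np.int64(312), 11, np.float64(43.7)), (np.int64(313), 11, np.float64(43.1))]
```

```bash
cat >> h.py <<'E'
def st(g=None):
    from bench import monitor
    s=monitor.sense(); print(g,JF(s["position"]).round(1),(JR.T@s["contact_force"]).round(1),round(s["finger_gap"],3),round(s["clock"],1)); return s
E
python3 - <<'E'
from h import *
from bench import env,eyes
for z in(62,54,47):
    g=env.movel(W(54.1,.3,z),velocity=.04,guard=9); st(g)
    if g: break
d=eyes.grab_frame("wrist"); pickle.dump(d,open("d3.pkl","wb"))
b=cv2.resize(d["frame"][200:440,190:470,::-1],None,fx=2.2,fy=2.2,interpolation=cv2.INTER_CUBIC); cv2.imwrite("pics/w5.png",b)
E
```

```text
False [54.2  0.4 61.9] [-0.7  2.6  0.9] 0.49 7.1
False [54.2  0.5 53.7] [ 1.1  0.6 -0. ] 0.496 7.4
False [54.1  0.7 46.5] [-0.  3.  0.] 0.487 7.7
```

View pics/w5.png

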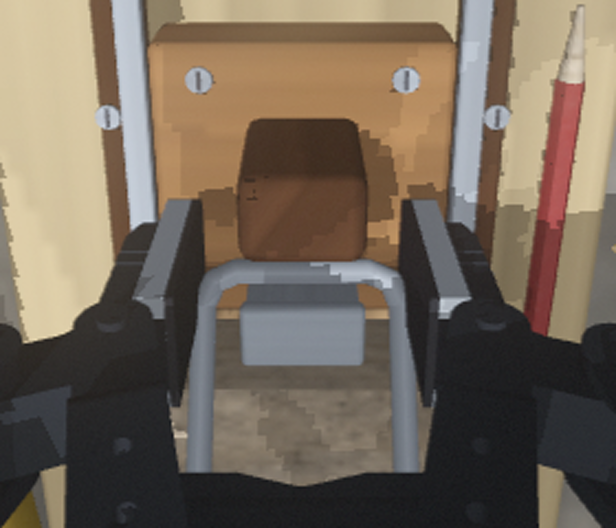

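The crossbar, at crop (302,270), is down in the slot between the finger block and the steel lip. Now I'll pull toward the fence.

```bash
python3 - <<'E'
from h import *
from bench import env,eyes
for x in(48,44,40,37,35,34,33,32,31,30):
    g=env.movel(W(x,.3,47),velocity=.03,guard=14); s=st(g)
    if g or (JR.T@s["contact_force"])[0]>16: break
d=eyes.grab_frame("wrist"); pickle.dump(d,open("d4.pkl","wb"))
b=cv2.resize(d["frame"][200:440,190:470,::-1],None,fx=2.2,fy=2.2,interpolation=cv2.INTER_CUBIC); cv2.imwrite("pics/w6.png",b)
E
```

```text
False [48.4  0.6 46.8] [ 3.3  2.6 -1. ] 0.487 8.1
False [44.6  0.6 46.8] [ 4.9  2.4 -1.9] 0.49 8.4
False [40.8  0.7 46.8] [ 5.5  3.  -2.4] 0.489 8.7
False [38.   0.2 47.1] [ 7.1  0.9 -1. ] 0.487 9.0
False [37.6  0.3 47.2] [17.5  0.7 -1.6] 0.487 9.2
```

View pics/w6.png

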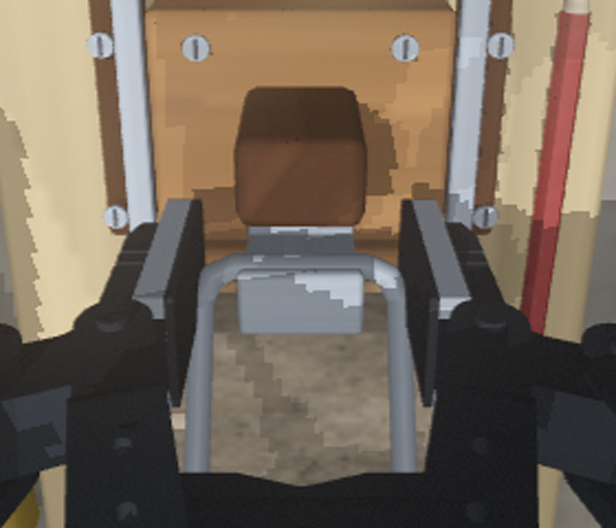

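The bar is now under the lip (crop row 262). The lip's front edge is at row 333 and the finger block's edge at row 225. I'll compute how far open the jaw still is.

```bash
python3 - <<'E'
from h import *
d=pickle.load(open("d4.pkl","rb"));d3=pickle.load(open("d3.pkl","rb"))
for f,r in((d3,(260,286,365)),(d,(225,272,333))):
    print([JF(onz(f,(327,200+v/2.2),.0695))[0].round(1) for v in r])
    for z in(58,60,62): print(z,JF(onz(f,(327,200+(270 if f is d3 else 262)/2.2),z/1000)).round(1))
E
```

```text
[np.float64(61.5), np.float64(55.9), np.float64(38.0)]
58 [51.8  0.1 58. ]
60 [53.1  0.1 60. ]
62 [54.5  0.1 62. ]
[np.float64(51.8), np.float64(41.9), np.float64(28.4)]
58 [36.7 -0.3 58. ]
60 [38.  -0.3 60. ]
62 [39.3 -0.3 62. ]
```

The lip edges read x = 28.4 and 41.9, so the jaw opening is about 0 and it's snug. Next: release, back off and look at the lever.

```bash
python3 - <<'E'
from h import *
from bench import env,eyes
env.release(); st()
print(env.movel(W(37.5,.3,110),velocity=.1,guard=12)); env.movel(W(37.5,.3,230),velocity=.25)
env.movel(W(-110,.3,240),velocity=.25); env.close_gripper(20); st()
d=eyes.grab_frame("wrist"); pickle.dump(d,open("d5.pkl","wb"))
b=cv2.resize(d["frame"][60:460,170:490,::-1],None,fx=1.5,fy=1.5,interpolation=cv2.INTER_CUBIC); cv2.imwrite("pics/w7.png",b)
def show(a): 
    u=np.array([-np.sin(a),np.cos(a)]);n=np.array([np.cos(a),np.sin(a)]);P=lambda r,h:np.array([-40,86])+r*u+h*n
    print(a,[((proj(d,W(p[0],0,p[1]))-[170,60])*1.5).round(0).tolist() for p in(P(48,3.5),P(27.6,4.7),P(60,3.5))])
for a in(.5,.67,.8,.95,1.1): show(a)
print(((proj(d,W(36,0,62))-[170,60])*1.5).round(0))
E
```

```text
None [34.8  0.2 47.1] [-0.7  0.1 -0.3] 1.0 9.8
False
None [-110.     0.3  240. ] [-0.1 -0.2 -0.6] 0.002 12.7
0.5 [[235.0, 160.0], [235.0, 134.0], [235.0, 175.0]]
0.67 [[235.0, 173.0], [235.0, 142.0], [235.0, 192.0]]
0.8 [[235.0, 182.0], [235.0, 148.0], [235.0, 202.0]]
0.95 [[235.0, 190.0], [235.0, 153.0], [235.0, 211.0]]
1.1 [[235.0, 195.0], [235.0, 158.0], [235.0, 217.0]]
[235. -32.]
```

View pics/w7.png

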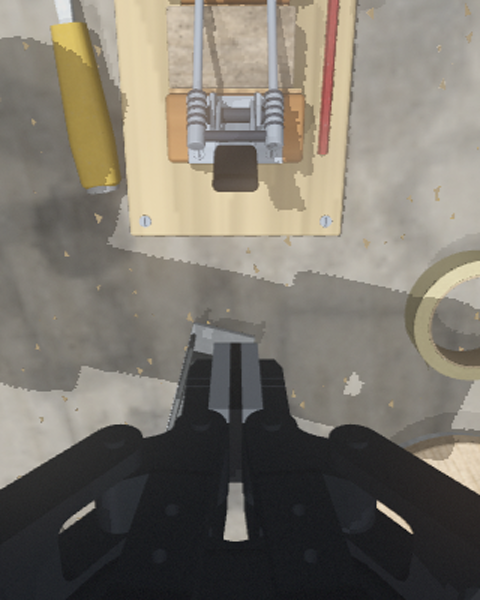

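The lever's dark grip spans crop rows 147 to 191 at column 235 and the pin rod is at row 137, so the lever is at about 0.65 rad. Now I'll press the handle along its arc.

```bash
cat >> h.py <<'E'
def tip(a,r):
    u=np.array([-np.sin(a),np.cos(a)]);n=np.array([np.cos(a),np.sin(a)]); return np.array([-40,86])+r*u+3.5*n
E
python3 - <<'E'
from h import *
from bench import env,eyes
x,z=tip(.65,50); x+=11
env.movel(W(x,.3,200),velocity=.25); env.movel(W(x,.3,z+12),velocity=.15,guard=8)
g=env.movel(W(x,.3,z-4),velocity=.02,guard=3); s=st(g); print("pred z",z)
if g:
  for a in np.arange(.75,1.16,.1):
    x,z=tip(a,50+(a-.65)*9); g=env.movel(W(x+11,.3,z),velocity=.05,guard=15); s=st(g)
    if g or np.linalg.norm(s["contact_force"])>22: break
E
```

```text
False [-56.4   0.3 123.9] [ 0.9 -0.8  0.3] -0.002 14.7
pred z 127.92234234752894
```

```bash
python3 - <<'E'
from h import *
from bench import env,eyes
g=env.movel(W(-62,.3,124),velocity=.03,guard=4); s=st(g)
if not g: g=env.movel(W(-62,.3,114),velocity=.02,guard=3); s=st(g)
E
```

```text
False [-62.4   0.3 124. ] [0.3 0.  0.7] -0.003 15.0
True [-6.200e+01  1.000e-01  1.223e+02] [ 0.7 -1.7  1.3] 0.001 15.2
```

```bash
python3 - <<'E'
from h import *
from bench import env,eyes
for z in (119,116,113,110):
    x=-62-(122-z)*.6; g=env.movel(W(x,.3,z),velocity=.03,guard=10); s=st(g)
    if g: break
E
```

```text
False [-64.    0.  119.2] [ 0.9 -0.4  2.5] 0.004 15.5
False [-6.580e+01 -1.000e-01  1.165e+02] [ 0.4 -1.1  5.3] 0.003 15.8
False [-67.7  -0.2 113.8] [-0.4  0.3  8.3] -0.001 16.1
False [-69.7  -0.3 111. ] [-1.1  0.2  9.3] 0.001 16.3
```

```bash
python3 - <<'E'
from h import *
from bench import env,eyes
for a in np.arange(1.03,1.56,.06):
    x,z=tip(a,48+(a-.95)*15); g=env.movel(W(x+11,.3,z),velocity=.03,guard=10); s=st(g)
    if g or (JR.T@s["contact_force"])[2]>22: break
E
```

```text
False [-6.880e+01  1.000e-01  1.149e+02] [4.4 0.1 6.9] -0.003 16.6
False [-70.7   0.2 112.5] [ 7.4 -0.5  5.2] 0.001 16.9
False [-72.7   0.2 110.1] [ 8.1 -1.2  3.9] -0.004 17.1
False [-75.1   0.3 107.7] [ 8.  -1.1  4.5] 0.003 17.4
False [-77.4   0.3 105.1] [ 5.6 -0.5  3.9] 0.001 17.6
False [-79.7   0.3 102.2] [ 4.5 -0.7  3.8] -0.002 17.9
False [-82.1   0.4  99.1] [ 2.2 -0.9  1.6] -0.001 18.2
False [-84.1   0.5  95.8] [0.2 0.3 0.6] -0.005 18.4
False [-85.3   0.6  92.5] [-0.   0.8  0. ] -0.003 18.7
```

The force fell to zero near the dead point, so the lever has probably snapped over. I'll lift off and check.

```bash
python3 - <<'E'
from h import *
from bench import env,eyes
g=env.movel(W(-85,.3,91),velocity=.02,guard=6); st(g)
env.movel(W(-85,.3,240),velocity=.2); st(env.movel(W(-70,.3,290),velocity=.2))
env.movel(W(-110,.3,240),velocity=.25)
d=eyes.grab_frame("wrist"); env.movel(W(-20,.3,290),velocity=.25); e=eyes.grab_frame("wrist")
for a in(1.3,1.45,1.57):
    print(a,[((proj(d,W(p[0],0,p[1]))-[170,60])*1.25).round(0).tolist() for p in(tip(a,48),tip(a,60))])
b=[cv2.resize(f["frame"][60:460,170:490,::-1],(400,500),interpolation=cv2.INTER_CUBIC) for f in(d,e)]
cv2.imwrite("pics/w8.png",np.hstack(b))
print([((proj(e,W(*p))-[170,60])*1.25).round(0).tolist() for p in((36,0,62),(19,37.5,56),(-26,37.5,56),(19,-37.5,56))])
E
```

```text
False [-85.    0.4  90.8] [-0.6 -0.1 -0.1] 0.004 19.0
False [-69.9   0.4 289.3] [-0.1 -0.6  0. ] 0.002 20.3
1.3 [[196.0, 167.0], [196.0, 185.0]]
1.45 [[196.0, 167.0], [196.0, 185.0]]
1.57 [[196.0, 167.0], [197.0, 183.0]]
[[196.0, 108.0], [153.0, 127.0], [154.0, 178.0], [239.0, 127.0]]
```

View pics/w8.png

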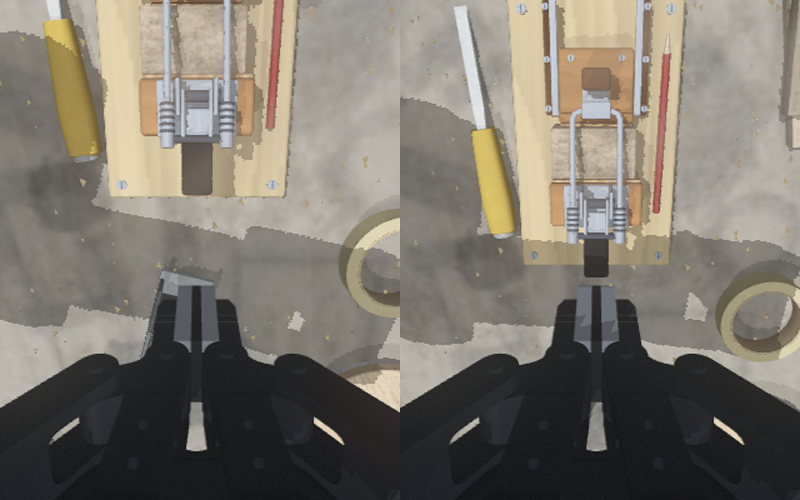

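The left half shows the grip lying back at (197,168). The right half shows the crossbar at (596,112) on the keeper, the block square and tight, and the tools where they were. One gentle touch should confirm the lever is on its stop; then I'll hand in.

```bash
python3 - <<'E'
from h import *
from bench import env,job
env.movel(W(-85,.3,110),velocity=.2,guard=10)
g=env.movel(W(-85,.3,86),velocity=.015,guard=6); s=st(g)
env.movel(W(-85,.3,240),velocity=.2); st()
if g and JF(s["position"])[2]<91: print(job.hand_in())
E
```

```text
True [-85.    0.3  88.4] [0.7 0.8 5.8] -0.001 23.8
None [-84.9   0.8 238.7] [-0.9 -0.  -0.5] -0.0 24.7
the job is handed in; nothing more can be done
None
```

The block is clamped and the job is handed in at about 25 s. The loop is hooked on the keeper, the jaw is snug and the block looks square. The lever met a firm stop at z 88.4 mm, within 0.1 mm of its flat position. Spring stretch couldn't be measured directly, and `job.hand_in()` returned no verdict.

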